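Change over the sample trays

TASK

First push the blue tray, which was left partly out, fully home against its reader by its lip; then hook a fingertip behind the red tray's upright lip and draw that tray out along its rail all the way to its stop. Do it only by pushing and hooking: do not pinch the lips, do not touch the vials on the trays or their white blocks, and leave the other things on the bench where they stand. Leave the blue tray home and the red tray fully out.

Things in the scene. Friction and masses are not known exactly. Their poses are not given: they have to be found in the camera images.
- red_feeder: fixed feeder of the red tray (white, four red-capped vials): flat dark steel runway 220 x 96 mm, light guide rails at its sides 15 mm high, grey reader block at the far end (32 x 96 mm, top 58 mm above the bench). Origin on the bench; +x along the runway to the reader, -x the way out, toward the robot; z up. Runway's near end at x = -125 mm, reader's face at +63 mm, lip at -35 mm when home.
- red_tray (a joint): how far the tray with red-capped vials is drawn out along -x of its feeder, m: 0 = fully home at the reader, 0.08 = fully out against its stop. Stays where it is left; sliding friction about 2 N.
- red_lip_top (a point): middle of the top edge of the bright red upright lip at the near end of the red tray; moves with the tray, axes as the feeder's (x toward the reader, z up). The lip is a plate 8 mm thick (x, 4 mm either side of this point) and 78 mm wide (y); its top is 46 mm above the bench, its foot 10 mm.
- red_lip_front: the front (robot-side) half of the bright red lip's thickness, the face to push on; a fixed part of the red tray. Origin on the bench plane below point red_lip_top.
- red_lip_back: rear half of the bright red lip's thickness, the face to hook behind; fixed to the red tray. Origin on the bench plane below red_lip_top. Behind it a finger pocket, open above: 4 to 57 mm behind the lip's middle, 74 mm wide, floor 13 mm and sides 18 mm above the bench; a small gusset, 25 mm above the bench, in each front corner reaches 11 mm behind the lip's middle.
- red_vials: white vial block (28 x 78 x 20 mm) with its four fixed red-capped vials, 12 mm in diameter, caps' tops 59 mm above the bench; part of the red tray, 71 mm behind the middle of the lip. Origin under the middle of the block, 13 mm above the bench. Not to be touched.
- blue_feeder: fixed feeder of the blue tray (white, four blue-capped vials): flat dark steel runway 220 x 96 mm, light guide rails at its sides 15 mm high, grey reader block at the far end (32 x 96 mm, top 58 mm above the bench). Origin on the bench; +x along the runway to the reader, -x the way out, toward the robot; z up. Runway's near end at x = -125 mm, reader's face at +63 mm, lip at -35 mm when home.
- blue_tray (a joint): how far the tray with blue-capped vials is drawn out along -x of its feeder, m: 0 = fully home at the reader, 0.08 = fully out against its stop. Stays where it is left; sliding friction about 2 N.
- blue_lip_top (a point): middle of the top edge of the blue upright lip at the near end of the blue tray; moves with the tray, axes as the feeder's (x toward the reader, z up). The lip is a plate 8 mm thick (x, 4 mm either side of this point) and 78 mm wide (y); its top is 46 mm above the bench, its foot 10 mm.
- blue_lip_front: the front (robot-side) half of the blue lip's thickness, the face to push on; a fixed part of the blue tray. Origin on the bench plane below point blue_lip_top.
- blue_lip_back: rear half of the blue lip's thickness, the face to hook behind; fixed to the blue tray. Origin on the bench plane below blue_lip_top. Behind it a finger pocket, open above: 4 to 57 mm behind the lip's middle, 74 mm wide, floor 13 mm and sides 18 mm above the bench; a small gusset, 25 mm above the bench, in each front corner reaches 11 mm behind the lip's middle.
- blue_vials: white vial block (28 x 78 x 20 mm) with its four fixed blue-capped vials, 12 mm in diameter, caps' tops 59 mm above the bench; part of the blue tray, 71 mm behind the middle of the lip. Origin under the middle of the block, 13 mm above the bench. Not to be touched.
- loose_vial: bystander: loose white-capped sample vial standing on the bench between the feeders, 12 mm in diameter, 42 mm high. Origin at the centre of its underside.
- amber_bottle: bystander: loose small amber bottle with white cap, 28 mm in diameter, 62 mm high. Origin at the centre of its underside.
- tape_ring: bystander: loose roll of tape lying flat, 68 mm across, 18 mm high. Origin at the centre of its underside.
- carton: bystander: loose small white and blue carton, 65 x 110 x 55 mm. Origin at the centre of its underside.

How it is judged (in metres and radians):
On the way, in this order (a step that is already met when the one before it is completed fails the run):
1. the blue tray is fully home (within 3 mm) while the red tray has not yet been drawn (less than 15 mm out) (value of joint blue_tray below 0.003 m and value of joint red_tray below 0.015 m), for 0.2 s.
2. the red tray is being drawn out, between 15 and 75 mm out, by fingers bearing on the back of its lip (value of joint red_tray between 0.015 and 0.075 m and contact force between the fingers and red_lip_back above 0.3 N), for 0.1 s.
At the end, for the whole second after the job is handed in: the blue tray is home within 4 mm and the red tray is out within 5 mm of its 80 mm stop (value of joint blue_tray below 0.004 m and value of joint red_tray above 0.075 m); the robot touches nothing.
It fails at once if a tray's lip is pinched (its front and back pressed by the fingers at once, each over 1 N) ((contact force between the fingers and red_lip_front above 1 N and contact force between the fingers and red_lip_back above 1 N) or (contact force between the fingers and blue_lip_front above 1 N and contact force between the fingers and blue_lip_back above 1 N)).
It fails at once if the vials on a tray or their white block are touched (over 1 N) (contact force between any of the fingers, the arm and red_vials above 1 N or contact force between any of the fingers, the arm and blue_vials above 1 N).
It fails at once if a loose bystander (white-capped vial, amber bottle, tape roll, carton) is moved or lifted more than 15 mm, or tipped (distance of any of loose_vial, amber_bottle, tape_ring, carton from where it was at the start of the episode above 0.015 m or angle between any of loose_vial, amber_bottle, tape_ring, carton's own z axis and vertical above 0.4 rad).
It also fails if it takes over 43 s, if anything falls off the work surface, if the arm or the gripper's body presses on something with over 40 N, if the wrist force passes 120 N, or if a joint passes its speed limit or range.

ROBOT

A 6-joint arm with a two-finger parallel gripper is mounted at the origin on a cart in front of the work surface, level with it; the furniture and walls round the work are solid. World frame = base frame: x ahead of the robot, y to its left, z up, the work surface at z = 0. Lengths are in m, angles in degrees, forces in N, time in s.
With the tool pointing down it reaches from about 0.25 to 0.725 m from the base axis. Payload 9.7 kg.
Tool frame: the origin (TCP) lies at the very end of the fingers, on their centre line; the grasp point (between the pads) lies 19 mm behind it (bot.hold_point_z is the distance from the TCP to the grasp point, in m); z points along the fingers, y is the line along which they close (so a half turn about z gives the same grasp; the last joint's range is limited). The gripper opens to 85 mm and grips with 20 to 120 N. Pads are 22 mm wide; open, the fingers measure 114 mm over their backs; the gripper's body (76 mm by 85 mm) begins 54 mm behind the grasp point. The pads swing forward as they close: fully open they stand 13 mm farther back than shut.
Start: joints at [69.213, 4.979, 10.078, 95.1, 0, 90], TCP at [0.195, 0.514, 0.201] pointing down, gripper open.
Joint ranges: [-179.16, 179.16], [-48.56, 103.87], [-65.8, 70.77], [-126.05, 130.52], [-82.76, 87.17], [-180, 180]. Speed limits (degrees/s): [127.2, 127.2, 147.25, 180, 180, 180].

INTERFACE

Orientations are given as [roll, pitch, yaw] about the fixed x, y, z axes, in that order (R = Rz(yaw) Ry(pitch) Rx(roll)).
In Python, from workcell import bot gives the robot as it stands.
- The arm moves only by the tool play_rows, never from a script. Its argument "targets" is a list of rows, each an object with "grip": the closure in counts, from 0 (fully open) to 255 (shut); "linear": the shift along the world's x, y, z in cm, a list of three; "delta_rot": the turn, a rotation vector about the world's x, y, z in rad, a list of three. A call has 1 to 10 rows; each row is the pose to reach, as a shift and turn from the pose commanded when the call began; what a row does not reach only later rows make up. A row lasts 1/10 s, in which the tool goes at most 50 mm and 8.59 degrees, less where a joint would pass 70% of its speed; a pose out of reach is approached as far as the arm can. A call with a gripper value outside its range is refused whole. The fingers move at their own pace and stop on an object; "force" is the grip in N (left out, the last holds). Time passes only in rows, so rows that repeat a pose let the fingers close. It gives the time, the measured TCP pose, the force, the opening and the grip force at its end, in the units of the state.
- bot.get_obs(): the state, without advancing time (a new reading comes with each control period).
- bot.camera(name): name is "scene" or "top" or "wrist"; returns a dict with "color" (384x512x3 uint8, red, green, blue), "range_z" (384x512 float32, m along the optical axis (not along the pixel's ray), 0 where there is no reading), "fov_y" (degrees; the focal length in pixels is half the picture's height over the tangent of half this angle, whatever the lens; pixels are square), "cx", "cy" (the principal point, pixels), "world_to_cam" (4x4, takes a point from world to camera coordinates). Camera axes: x right, y up, looking along -z (the intrinsics and any distortion apply to the point x, -y, -z); pixel columns grow to the right and rows downward; lengths in m; the calibration is good to about 2 mm. A picture is of the moment at which its call begins.
- bot.job_done(): hands the job in; it is judged then, once.
Trained networks look in a picture, given as the dict that the camera call returned (one of the last four; its "shot" number tells which), for a name from the list of things; names that differ only in an ending like _2 or _b are one class to them, and where a whole thing is asked for, a point or a joint stands for the part that bears it (a point fixed in the world has none). Each returns a list of dicts, best first, with "conf" (0 to 1); they miss things now and then, are a little off and sometimes report something else, mostly with a low value. They report only what shows in the picture. A call takes as long as a camera call.
- bot.search_frame(picture, target): "box" ([left, top, right, bottom] in pixels, round what is visible of it).
- bot.trace(picture, target): "pixels" (384x512 bool, what is visible of it) and "box" ([left, top, right, bottom] in pixels, round what is visible of it).
- bot.pinpoint(picture, target): "pixel" ([column, row] in pixels: a listed point, or the origin of a listed thing).
The state is a dict: "time": time; "q": joint angles; "qd": joint speeds; "joint_efforts": joint torques, N m; "ee_pos": TCP position; "tcp_rot": TCP orientation; "wrist_force": force on the tool from outside, world axes, zero at the start; "torque": the same for the moment, N m; "opening": finger opening in m; "grasp_force": force on a finger pad.
Only numpy, scipy, OpenCV 4.12 (cv2) and the standard library are available. Lean on these libraries where they do the work, as an engineer would, in place of code of your own. Each camera call takes 0.05 s, during which the arm holds its last target. There are 200 camera calls.

## Working session

There is one attempt and no reset: what is moved stays moved. The work goes in short steps, Python scripts to look and compute and a tool call to move; the robot and the scene stay as the last step left them, time stands still between calls to the robot, and variables do not carry over. Pictures are saved under pics/ and viewed, at most 10 in all, crops included, and the job is handed in when it is done.

Besides the shell and the picture viewer there is one more tool, called after ">>>" as name(argument=value, ...) on one line, values as JSON. play_rows: Moves the arm, as the interface text tells. Its arguments: {"type":"object","properties":{"targets":{"type":"array","items":{"type":"object","properties":{"grip":{"type":"number"},"linear":{"type":"array","items":{"type":"number"}},"delta_rot":{"type":"array","items":{"type":"number"}}}}},"force":{"type":"number"}},"required":["targets"]}

```bash
mkdir -p pics
cat > h.py <<'E'
import numpy as np,cv2
from workcell import bot
def save(p,n): cv2.imwrite(f'pics/{n}.png',p['color'][:,:,::-1])
def world(p,uv,z=None):
    u,v=np.asarray(uv,float).reshape(-1,2).T
    f=p['color'].shape[0]/2/np.tan(np.radians(p['fov_y'])/2)
    M=np.linalg.inv(np.array(p['world_to_cam']))
    d=np.c_[(u-p['cx'])/f,-(v-p['cy'])/f,-np.ones(len(u))]
    R,t=M[:3,:3],M[:3,3]
    dw=d@R.T
    if z is None: s=p['range_z'][v.round().astype(int),u.round().astype(int)]
    else: s=(z-t[2])/dw[:,2]
    return t+dw*s[:,None]
E
python3 - <<'E'
from h import *
print(bot.get_obs())
for c in ['top','scene']:
    p=bot.camera(c); save(p,c)
    print(c,{k:p[k] for k in p if k not in('color','range_z','world_to_cam')}, np.linalg.inv(p['world_to_cam'])[:3,3])
    for n in ['red_lip_top','blue_lip_top','red_feeder','blue_feeder','red_vials','blue_vials','loose_vial','amber_bottle','tape_ring','carton']:
        r=bot.pinpoint(p,n)
        z={'lip_top':.046,'vials':.013}.get(n.split('_',1)[1] if '_' in n else n,0)
        for a in r[:2]: print(n,a['conf'],np.round(a['pixel']),world(p,a['pixel'],z).round(4))
E
```

```text
{'time': 0.0, 'q': array([ 6.92128785e+01,  5.00907216e+00,  1.00341996e+01,  9.50993246e+01,
       -4.71121127e-04,  9.00000663e+01]), 'qd': array([-0.01469873,  0.04857053,  0.03281513,  0.07752481,  0.04035525,
        0.08665825]), 'joint_efforts': array([-4.48783379e-03, -5.20388210e+01,  4.64800572e+01,  1.63823145e-02,
       -2.41692560e-04,  1.29944021e-05]), 'ee_pos': array([0.19509966, 0.51394414, 0.20060027]), 'tcp_rot': array([-1.79925803e+02,  4.71206526e-04,  1.59212813e+02]), 'wrist_force': array([-0.53561262,  0.14627953,  0.02677594]), 'torque': array([-0.02631295, -0.01623567,  0.02633339]), 'grasp_force': 0.0, 'opening': 0.08543521761249587}
top {'fov_y': 50.51398199555183, 'cx': 257.87056387320894, 'cy': 185.0840215485, 'shot': 1} [0.48349072 0.0455768  1.35422935]
red_lip_top 0.89 [314. 193.] [[ 0.5539 -0.1502  0.046 ]]
blue_lip_top 0.69 [201. 196.] [[0.5499 0.2142 0.046 ]]
red_feeder 0.65 [312. 185.] [[ 0.5859 -0.1482  0.    ]]
blue_feeder 0.66 [197. 179.] [[0.6098 0.2342 0.    ]]
red_vials 0.55 [313. 174.] [[ 0.6201 -0.1535  0.013 ]]
blue_vials 0.6 [194. 177.
[... 430 characters left out ...]
red_feeder 0.95 [300. 155.] [[ 0.5936 -0.1543  0.    ]]
blue_feeder 0.83 [219. 245.] [[0.619  0.2363 0.    ]]
red_vials 0.75 [291. 148.] [[ 0.6247 -0.1554  0.013 ]]
red_vials 0.65 [305. 120.] [[ 0.6468 -0.2938  0.013 ]]
blue_vials 0.86 [216. 239.] [[0.6313 0.2328 0.013 ]]
blue_vials 0.51 [302. 157.] [[ 0.5786 -0.1384  0.013 ]]
loose_vial 0.58 [266. 198.] [[0.5942 0.0428 0.    ]]
loose_vial 0.44 [308. 162.] [[ 0.5597 -0.1423  0.    ]]
amber_bottle 0.78 [208. 343.] [[0.5005 0.4477 0.    ]]
tape_ring 0.64 [234. 188.] [[0.692  0.0614 0.    ]]
tape_ring 0.53 [301. 158.] [[ 0.5832 -0.1455 -0.    ]]
carton 0.91 [307. 119.] [[ 0.6495 -0.3137  0.    ]]
carton 0.52 [245. 251.] [[0.5533 0.2158 0.    ]]
```

Run:
```python
import cv2,numpy as np
a=cv2.imread('pics/top.png')[110:260,110:370]; b=cv2.imread('pics/scene.png')[90:360,150:400]
cv2.imwrite('pics/topc.png',cv2.resize(a,None,fx=3,fy=3)); cv2.imwrite('pics/scenec.png',cv2.resize(b,None,fx=2.2,fy=2.2))
```

```text
(no output)
```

View pics/topc.png

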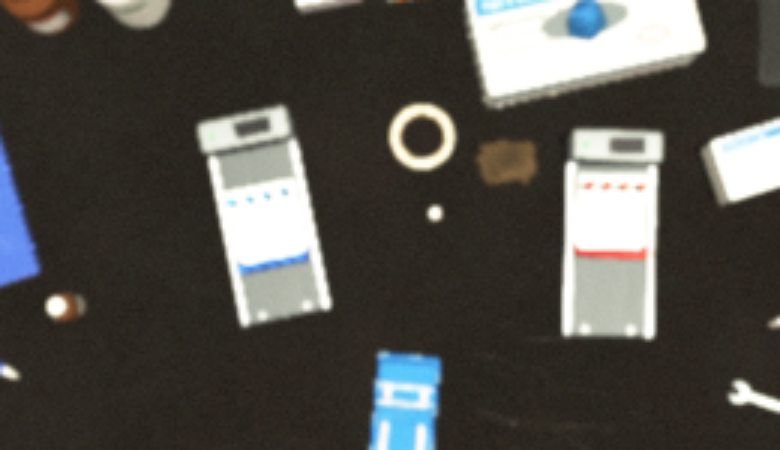

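View pics/scenec.png

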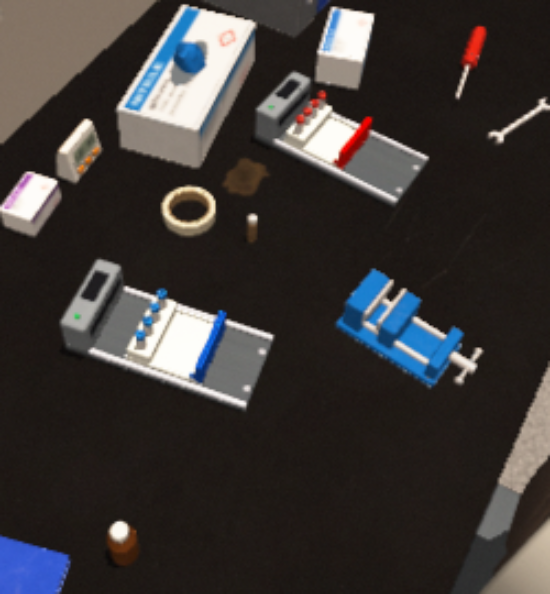

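Run:
```python
from h import *
for c in ['top','scene']:
    p=bot.camera(c); hsv=cv2.cvtColor(p['color'],cv2.COLOR_RGB2HSV)
    h,s,v=[hsv[...,i].astype(int) for i in range(3)]
    for n in ['red','blue']:
        r=bot.trace(p,n+'_feeder')
        m=r[0]['pixels'].astype(bool); 
        vv,uu=np.where(m); W=world(p,np.c_[uu,vv])
        ok=p['range_z'][vv,uu]>0; W=W[ok]
        b=r[0]['box']; print(c,n,'conf',r[0]['conf'],'n',len(W),np.round(b),'zpct',np.percentile(W[:,2],[2,25,50,75,98]).round(3))
        Q=W[(W[:,2]>-.004)&(W[:,2]<.075)]
        rect=cv2.minAreaRect((Q[:,:2]*1000).astype(np.float32)); print('  rect',np.round(rect[0],1),np.round(rect[1],1),round(rect[2],1), np.round(cv2.boxPoints(rect)).tolist())
        T=W[(W[:,2]>.052)]; 
        if len(T)>5:
            rect=cv2.minAreaRect((T[:,:2]*1000).astype(np.float32)); print('  reader',len(T),np.round(rect[0],1),np.round(rect[1],1),round(rect[2],1))
        hue=((h<8)|(h>172)) if n=='red' else (abs(h-112)<12)
        x0,y0,x1,y1=[int(k) for k in b]; k=np.zeros_like(m); k[y0-5:y1+6,x0-5:x1+6]=1
        lm=(hue&(s>140)&(v>60)&k).astype(np.uint8)
        nn,lab,st,_=cv2.connectedComponentsWithStats(lm); i=1+st[1:,4].argmax()
        vv,uu=np.where(lab==i); W=world(p,np.c_[uu,vv]); 
        print('  lip n',len(W),'z',np.percentile(W[:,2],[5,50,95]).round(3))
        T=W[W[:,2]>.038]
        if len(T)>4:
            q=T[:,:2]; print('  liptop mean',T.mean(0).round(4)); u=np.linalg.svd(q-q.mean(0))[2][0]; d=(q-q.mean(0))@u
            print('   dir',np.degrees(np.arctan2(u[1],u[0])).round(1),'ext',d.min().round(4),d.max().round(4), 'mid',(q.mean(0)+u*(d.min()+d.max())/2).round(4))
    if c=='top':
        for nm,uv in dict(bnl=(191,218),bnr=(219,213),rnl=(298.5,221.5),rnr=(327.5,222),bfl=(180,160),bfr=(210,154),rfl=(299,163),rfr=(329,163)).items():
            print(nm,world(p,uv,.012).round(4))
        m=(abs(h-105)<15)&(s>120)&(v>80); m[:215]=0; m[:,:225]=0;m[:,270:]=0
        vv,uu=np.where(m); W=world(p,np.c_[uu,vv]); print('vise',W.min(0).round(3),W.max(0).round(3))
```

```text
top red conf 0.86 n 1945 [300. 154. 328. 222.] zpct [0.003 0.009 0.013 0.034 0.06 ]
  rect [ 573.9 -149.4] [ 96.6 217. ] 87.3 [[463.0, -193.0], [680.0, -203.0], [685.0, -106.0], [468.0, -96.0]]
  reader 307 [ 649.4 -151.9] [93.1 63.3] 88.9
  lip n 33 z [0.042 0.046 0.049]
  liptop mean [ 0.5509 -0.1511  0.0455]
   dir -92.8 ext -0.0407 0.0297 mid [ 0.5512 -0.1456]
top blue conf 0.97 n 1960 [175. 148. 220. 216.] zpct [0.003 0.008 0.013 0.033 0.06 ]
  rect [594.6 229.6] [216.6  98.8] 11.2 [[479.0, 257.0], [498.0, 160.0], [710.0, 202.0], [691.0, 299.0]]
  reader 297 [656.3 239.7] [91.7 94.5] 11.4
  lip n 32 z [0.04  0.044 0.049]
  liptop mean [0.546  0.2162 0.0446]
   dir -79.2 ext -0.0345 0.034 mid [0.546  0.2165]
bnl [[0.4808 0.2523 0.012 ]]
bnr [[0.4958 0.1604 0.012 ]]
rnl [[ 0.464  -0.1006  0.012 ]]
rnr [[ 0.4609 -0.1961  0.012 ]]
bfl [[0.6731 0.2883 0.012 ]]
bfr [[0.6919 0.1887 0.012 ]]
rfl [[ 0.6577 -0.1067  0.012 ]]
rfr [[ 0.6563 -0.2066  0.012 ]]
vise [ 0.307  0.039 -0.005] [0.449 0.117 0.063]
scene red conf 0.62 n 2271 [267. 123. 343. 184.] zpct [0.    0.009 0.014 0.034 0.06 ]
  rect [ 586.5 -162.8] [151.6 256.5] 78.4 [[446.0, -211.0], [697.0, -263.0], [727.0, -114.0], [476.0, -63.0]]
  reader 303 [ 652.8 -152.5] [96.5 66.7] 88.1
  lip n 146 z [0.015 0.037 0.048]
  liptop mean [ 0.5463 -0.1245  0.0684]
   dir 108.8 ext -0.0601 0.7937 mid [0.4282 0.2228]
scene blue conf 0.68 n 3501 [178. 208. 274. 277.] zpct [0.003 0.009 0.014 0.035 0.06 ]
  rect [613.2 219.4] [246.2 123.6] 10.9 [[481.0, 257.0], [504.0, 135.0], [746.0, 182.0], [722.0, 303.0]]
  reader 521 [660.4 240.9] [95.5 96.5] 11.6
  lip n 166 z [0.019 0.044 0.049]
  liptop mean [0.5487 0.2215 0.0456]
   dir 101.4 ext -0.0404 0.0367 mid [0.5491 0.2196]
```

The blue feeder sits left of centre at a yaw of about 11.2°, with its tray about 28 mm out. The red feeder is on the right at about -2.7°, with its tray home. The vise is in front, between them, so I'll move over with the fingers shut and turned along the lip.

>>> play_rows(targets=[{"grip": 255, "linear": [5, -4, 0], "delta_rot": [0, 0, -0.13]}, {"grip": 255, "linear": [8, -7, 0], "delta_rot": [0, 0, -0.26]}, {"grip": 255, "linear": [11, -10, 0], "delta_rot": [0, 0, -0.39]}, {"grip": 255, "linear": [14, -13, 0], "delta_rot": [0, 0, -0.52]}, {"grip": 255, "linear": [15, -15, 0], "delta_rot": [0, 0, -0.65]}, {"grip": 255, "linear": [15, -15, 0], "delta_rot": [0, 0, -0.78]}, {"grip": 255, "linear": [15, -15, 0], "delta_rot": [0, 0, -0.91]}, {"grip": 255, "linear": [15, -15, 0], "delta_rot": [0, 0, -1.04]}, {"grip": 255, "linear": [15, -15, 0], "delta_rot": [0, 0, -1.17]}, {"grip": 255, "linear": [15, -15, 0], "delta_rot": [0, 0, -1.3]}], force=20)

```text
time: 2.4
ee_pos: [0.3452, 0.3642, 0.2013]
tcp_rot: [180.0, -0.0, 84.4]
wrist_force: [-0.8, -0.1, -0.4]
opening: -0.0004
grasp_force: 0.0
```

>>> play_rows(targets=[{"grip": 255, "linear": [4, -4, 0], "delta_rot": [0, 0, -0.13]}, {"grip": 255, "linear": [7, -7, 0], "delta_rot": [0, 0, -0.26]}, {"grip": 255, "linear": [10, -10, 0], "delta_rot": [0, 0, -0.39]}, {"grip": 255, "linear": [13, -13, 0], "delta_rot": [0, 0, -0.52]}, {"grip": 255, "linear": [16, -15.2, 0], "delta_rot": [0, 0, -0.65]}, {"grip": 255, "linear": [16, -15.2, 0], "delta_rot": [0, 0, -0.78]}, {"grip": 255, "linear": [16, -15.2, 0], "delta_rot": [0, 0, -0.91]}, {"grip": 255, "linear": [16, -15.2, 0], "delta_rot": [0, 0, -1.04]}, {"grip": 255, "linear": [16, -15.2, 0], "delta_rot": [0, 0, -1.17]}, {"grip": 255, "linear": [16, -15.2, 0], "delta_rot": [0, 0, -1.283]}])

```text
time: 3.4
ee_pos: [0.5196, 0.162, 0.2011]
tcp_rot: [-177.6, 0.1, 16.0]
wrist_force: [-0.3, -0.2, -0.7]
opening: 0.0002
grasp_force: 0.0
```

>>> play_rows(targets=[{"grip": 255, "linear": [0, 0, 0], "delta_rot": [0, 0, 0]}, {"grip": 255, "linear": [0, 0, 0], "delta_rot": [0, 0, 0]}])

```text
time: 3.6
ee_pos: [0.5197, 0.1611, 0.2013]
tcp_rot: [-177.7, 0.1, 15.9]
wrist_force: [0.4, -0.2, 0.3]
opening: 0.0005
grasp_force: 0.0
```

Run:
```python
from h import *
o=bot.get_obs(); print(o['ee_pos'],o['tcp_rot'],o['q'].round(1),o['opening'],o['time'])
p=bot.camera('wrist'); save(p,'w1'); print(p['cx'],p['cy'],p['fov_y'],np.linalg.inv(p['world_to_cam'])[:3,3])
hsv=cv2.cvtColor(p['color'],cv2.COLOR_RGB2HSV).astype(int)
m=((abs(hsv[...,0]-112)<12)&(hsv[...,1]>140)&(hsv[...,2]>60)).astype(np.uint8)
nn,lab,st,_=cv2.connectedComponentsWithStats(m); i=1+st[1:,4].argmax(); vv,uu=np.where(lab==i); W=world(p,np.c_[uu,vv]); T=W[(W[:,2]>.042)&(W[:,2]<.052)]
print(st[i],W[:,2].min(),W[:,2].max(),len(T))
r=cv2.minAreaRect((T[:,:2]*1000).astype(np.float32)); print(r)
for n in ['blue_lip_top','blue_feeder']:
  for a in bot.pinpoint(p,n)[:1]: print(n,a['conf'],a['pixel'],world(p,a['pixel'],.046 if 'lip' in n else 0))
```

```text
[0.5197074  0.16108404 0.20134946] [-1.77677790e+02  8.99386781e-02  1.59331053e+01] [ 15.9   4.2   9.3  95.1   2.3 179.9] 0.0004693082263886761 3.6
255.32052537761436 189.94864557212162 70.19891176348443 [0.58555722 0.17218378 0.37467629]
[   0  281   38   70 1630] -0.561564034676685 0.3746762850314642 0
((0.0, 0.0), (0.0, 0.0), 0.0)
blue_lip_top 0.6 [219.7, 134.7] [[0.54769557 0.21984196 0.046     ]]
blue_feeder 0.64 [230.0, 82.5] [[0.61032835 0.22957233 0.        ]]
```

View pics/w1.png

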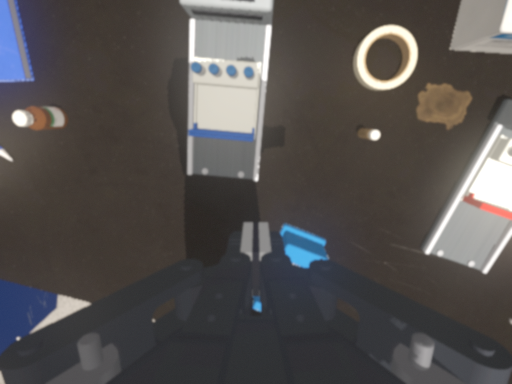

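The picture shows the blue lip at about pixel (221,134), with a clear pocket behind it and the feeder axis vertical. Joint 6 stopped at its limit, so I'll turn the other way to the equivalent yaw of 191°.

>>> play_rows(targets=[{"grip": 255, "linear": [0, 0, 0], "delta_rot": [0, 0, 0.14]}, {"grip": 255, "linear": [0, 0, 0], "delta_rot": [0, 0, 0.28]}, {"grip": 255, "linear": [0, 0, 0], "delta_rot": [0, 0, 0.42]}, {"grip": 255, "linear": [0, 0, 0], "delta_rot": [0, 0, 0.56]}, {"grip": 255, "linear": [0, 0, 0], "delta_rot": [0, 0, 0.7]}, {"grip": 255, "linear": [0, 0, 0], "delta_rot": [0, 0, 0.84]}, {"grip": 255, "linear": [0, 0, 0], "delta_rot": [0, 0, 0.98]}, {"grip": 255, "linear": [0, 0, 0], "delta_rot": [0, 0, 1.12]}, {"grip": 255, "linear": [0, 0, 0], "delta_rot": [0, 0, 1.26]}, {"grip": 255, "linear": [0, 0, 0], "delta_rot": [0, 0, 1.4]}])

```text
time: 4.75
ee_pos: [0.5193, 0.1626, 0.2013]
tcp_rot: [-177.7, 0.1, 96.6]
wrist_force: [-0.3, 0.6, -0.1]
opening: -0.0003
grasp_force: 0.0
```

>>> play_rows(targets=[{"grip": 255, "linear": [0, 0, 0], "delta_rot": [0, 0, 0.14]}, {"grip": 255, "linear": [0, 0, 0], "delta_rot": [0, 0, 0.28]}, {"grip": 255, "linear": [0, 0, 0], "delta_rot": [0, 0, 0.42]}, {"grip": 255, "linear": [0, 0, 0], "delta_rot": [0, 0, 0.56]}, {"grip": 255, "linear": [0, 0, 0], "delta_rot": [0, 0, 0.7]}, {"grip": 255, "linear": [0, 0, 0], "delta_rot": [0, 0, 0.84]}, {"grip": 255, "linear": [0, 0, 0], "delta_rot": [0, 0, 0.98]}, {"grip": 255, "linear": [0, 0, 0], "delta_rot": [0, 0, 1.12]}, {"grip": 255, "linear": [0, 0, 0], "delta_rot": [0, 0, 1.26]}, {"grip": 255, "linear": [0, 0, 0], "delta_rot": [0, 0, 1.4]}])

```text
time: 5.75
ee_pos: [0.5193, 0.1626, 0.2013]
tcp_rot: [-177.7, 0.1, 176.9]
wrist_force: [-0.3, -0.0, -0.9]
opening: -0.0001
grasp_force: 0.0
```

>>> play_rows(targets=[{"grip": 255, "linear": [-0.6, 2.5, 0], "delta_rot": [0.02, 0, 0.125]}, {"grip": 255, "linear": [-1.2, 5, 0], "delta_rot": [0.04, 0.003, 0.25]}, {"grip": 255, "linear": [-1.2, 5, -3], "delta_rot": [0.04, 0.003, 0.25]}, {"grip": 255, "linear": [-1.2, 5, -6], "delta_rot": [0.04, 0.003, 0.25]}, {"grip": 255, "linear": [-1.2, 5, -9], "delta_rot": [0.04, 0.003, 0.25]}, {"grip": 255, "linear": [-1.2, 5, -12], "delta_rot": [0.04, 0.003, 0.25]}, {"grip": 255, "linear": [-1.2, 5, -14], "delta_rot": [0.04, 0.003, 0.25]}, {"grip": 255, "linear": [-1.2, 5, -14], "delta_rot": [0.04, 0.003, 0.25]}])

```text
time: 6.55
ee_pos: [0.5055, 0.2117, 0.0583]
tcp_rot: [-179.9, -0.2, -169.2]
wrist_force: [0.7, 0.5, 0.1]
opening: -0.0001
grasp_force: 0.0
```

Run:
```python
from h import *
o=bot.get_obs(); print(o['ee_pos'],o['tcp_rot'],o['q'].round(1))
p=bot.camera('wrist'); save(p,'w2')
r=bot.trace(p,'blue_lip_front'); 
for n in ['blue_lip_top','blue_feeder']:
  for a in bot.pinpoint(p,n)[:1]: print(n,a['conf'],a['pixel'],world(p,a['pixel'],.046 if 'lip' in n else 0))
hsv=cv2.cvtColor(p['color'],cv2.COLOR_RGB2HSV).astype(int)
m=((abs(hsv[...,0]-112)<12)&(hsv[...,1]>140)&(hsv[...,2]>60)); vv,uu=np.where(m); W=world(p,np.c_[uu,vv])
T=W[(W[:,2]>.041)&(W[:,2]<.052)&(abs(W[:,0]-.547)<.04)&(abs(W[:,1]-.22)<.06)]; print(len(T))
if len(T): print(cv2.minAreaRect((T[:,:2]*1000).astype(np.float32)))
```

```text
[0.50551386 0.21171189 0.05832531] [-179.91175756   -0.21013414 -169.1641748 ] [22.7  4.6 -6.2 79.5 -0.  11.9]
blue_feeder 0.68 [256.8, 299.7] [[0.61146484 0.23315094 0.        ]]
136
((545.1156005859375, 218.31509399414062), (5.505459785461426, 74.13800048828125), 11.243430137634277)
```

View pics/w2.png

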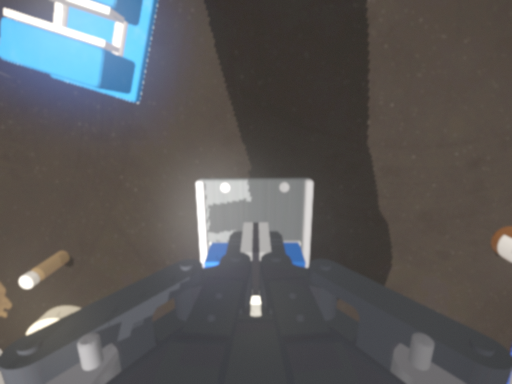

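The lip and feeder are centred on the shut fingers, with the lip at rows 243–266. Next I go down in front of it and push.

>>> play_rows(targets=[{"grip": 255, "linear": [0, 0, -1.6]}, {"grip": 255, "linear": [0, 0, -3.2]}, {"grip": 255, "linear": [1, 0.2, -3.2]}, {"grip": 255, "linear": [1.8, 0.35, -3.2]}, {"grip": 255, "linear": [2.5, 0.5, -3.2]}, {"grip": 255, "linear": [3, 0.6, -3.2]}, {"grip": 255, "linear": [3.5, 0.7, -3.2]}, {"grip": 255, "linear": [4, 0.8, -3.2]}, {"grip": 255, "linear": [4.4, 0.87, -3.2]}, {"grip": 255, "linear": [4.7, 0.93, -3.2]}])

```text
validation failed for argument at $.ta...
```

>>> play_rows(targets=[{"grip": 255, "linear": [0.2, 0.04, 0]}, {"grip": 255, "linear": [0.4, 0.08, 0]}, {"grip": 255, "linear": [0.5, 0.1, 0]}])

```text
validation failed for argument at $.ta...
```

>>> play_rows(targets=[{"grip": 255, "linear": [0, 0, -1.6], "delta_rot": [0, 0, 0]}, {"grip": 255, "linear": [0, 0, -3.2], "delta_rot": [0, 0, 0]}, {"grip": 255, "linear": [1, 0.2, -3.2], "delta_rot": [0, 0, 0]}, {"grip": 255, "linear": [1.8, 0.35, -3.2], "delta_rot": [0, 0, 0]}, {"grip": 255, "linear": [2.5, 0.5, -3.2], "delta_rot": [0, 0, 0]}, {"grip": 255, "linear": [3, 0.6, -3.2], "delta_rot": [0, 0, 0]}, {"grip": 255, "linear": [3.5, 0.7, -3.2], "delta_rot": [0, 0, 0]}, {"grip": 255, "linear": [4, 0.8, -3.2], "delta_rot": [0, 0, 0]}, {"grip": 255, "linear": [4.4, 0.87, -3.2], "delta_rot": [0, 0, 0]}, {"grip": 255, "linear": [4.7, 0.93, -3.2], "delta_rot": [0, 0, 0]}])

```text
time: 7.75
ee_pos: [0.5548, 0.221, 0.0293]
tcp_rot: [-180.0, 0.1, -169.3]
wrist_force: [-0.7, -0.6, -0.1]
opening: -0.0004
grasp_force: 0.0
```

>>> play_rows(targets=[{"grip": 255, "linear": [0.2, 0.04, 0], "delta_rot": [0, 0, 0]}, {"grip": 255, "linear": [0.4, 0.08, 0], "delta_rot": [0, 0, 0]}, {"grip": 255, "linear": [0.5, 0.1, 0], "delta_rot": [0, 0, 0]}])

```text
time: 8.05
ee_pos: [0.5596, 0.222, 0.0293]
tcp_rot: [-180.0, 0.1, -169.3]
wrist_force: [0.8, 0.4, -0.0]
opening: -0.0
grasp_force: 0.0
```

>>> play_rows(targets=[{"grip": 255, "linear": [0.2, 0.04, 0], "delta_rot": [0, 0, 0]}, {"grip": 255, "linear": [0.3, 0.06, 0], "delta_rot": [0, 0, 0]}])

```text
time: 8.25
ee_pos: [0.5627, 0.2226, 0.0294]
tcp_rot: [-180.0, 0.1, -169.3]
wrist_force: [-0.0, 0.3, -0.7]
opening: -0.0002
grasp_force: 0.0
```

>>> play_rows(targets=[{"grip": 255, "linear": [0.2, 0.04, 0], "delta_rot": [0, 0, 0]}, {"grip": 255, "linear": [0.3, 0.06, 0], "delta_rot": [0, 0, 0]}])

```text
time: 8.45
ee_pos: [0.5657, 0.2232, 0.0294]
tcp_rot: [-180.0, 0.1, -169.3]
wrist_force: [-0.2, -0.0, 0.2]
opening: -0.0001
grasp_force: 0.0
```

Run:
```python
from h import *
p=bot.camera('scene'); save(p,'s2'); cv2.imwrite('pics/s2c.png',cv2.resize(p['color'][190:300,150:300,::-1],None,fx=4,fy=4))
print(bot.get_obs()['wrist_force'])
```

```text
[-1.07116139  0.29129211 -0.15752861]
```

View pics/s2c.png

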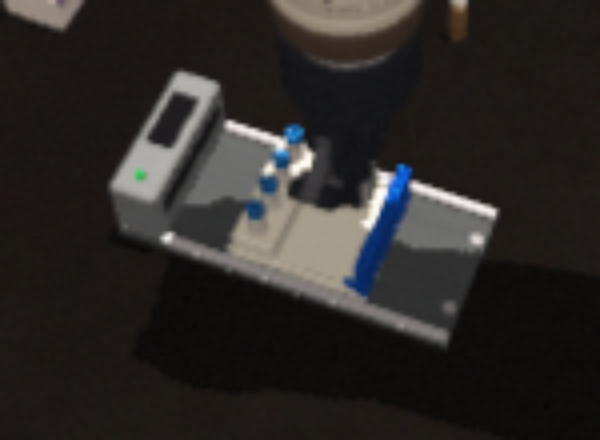

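Run:
```python
from h import *
o=bot.get_obs(); print(o['ee_pos'],o['q'].round(1))
p=bot.camera('scene')
f=192/np.tan(np.radians(p['fov_y'])/2)
def proj(P):
    c=p['world_to_cam']@np.r_[P,1]; return (p['cx']+f*c[0]/-c[2],p['cy']-f*c[1]/-c[2])
for P in [o['ee_pos'],(.547,.2185,.046),(.575,.2257,.046)]: print(P,np.round(proj(P),1))
hsv=cv2.cvtColor(p['color'],cv2.COLOR_RGB2HSV).astype(int)
m=((abs(hsv[...,0]-112)<12)&(hsv[...,1]>140)&(hsv[...,2]>60)); m[:225]=0;m[275:]=0;m[:,:225]=0;m[:,265:]=0
vv,uu=np.where(m); W=world(p,np.c_[uu,vv]); T=W[(W[:,2]>.042)&(W[:,2]<.052)]; print(len(T),cv2.minAreaRect((T[:,:2]*1000).astype(np.float32)))
# dark finger pixels near tip
m=p['color'].max(2)<70; m[:225]=0;m[243:]=0;m[:,:220]=0;m[:,245:]=0
vv,uu=np.where(m); W=world(p,np.c_[uu,vv]); i=vv.argsort()[-12:]; print(np.c_[uu,vv][i].tolist(),W[i].round(3).tolist())
p=bot.camera('wrist'); save(p,'w3')
```

```text
[0.56579022 0.22317092 0.02931897] [21.5 12.9  0.  77.  -0.  10.8]
[0.56579022 0.22317092 0.02931897] [239.4 245.2]
(0.547, 0.2185, 0.046) [246.9 243.9]
(0.575, 0.2257, 0.046) [235.6 240.7]
92 ((549.3707275390625, 219.58999633789062), (7.858035564422607, 78.35335540771484), 11.190024375915527)
[[236, 240], [237, 240], [238, 240], [239, 240], [229, 241], [230, 241], [231, 241], [232, 241], [233, 241], [234, 241], [238, 241], [239, 241]] [[0.548, 0.261, 0.124], [0.549, 0.255, 0.114], [0.56, 0.236, 0.078], [0.558, 0.236, 0.078], [0.551, 0.282, 0.145], [0.548, 0.282, 0.148], [0.546, 0.282, 0.149], [0.545, 0.28, 0.148], [0.545, 0.276, 0.143], [0.546, 0.271, 0.135], [0.561, 0.235, 0.071], [0.558, 0.235, 0.073]]
```

View pics/w3.png

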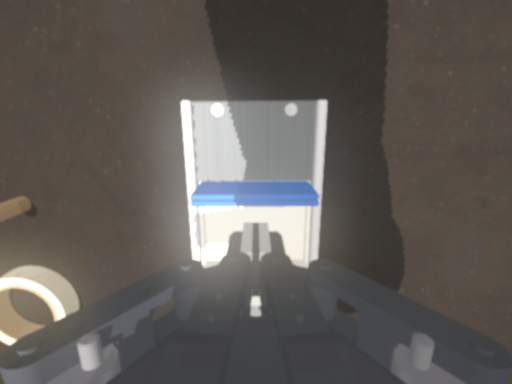

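Run:
```python
from h import *
o=bot.get_obs(); print(o['ee_pos'],o['opening'])
p=bot.camera('wrist')
for r in range(186,275,6): print(r,world(p,[(248,r),(263,r),(257,r)]).round(4).tolist())
p=bot.camera('scene'); 
for r in range(232,250,2): print(r,[(p['color'][r,c].tolist(),world(p,(c,r)).round(3).tolist()[0]) for c in (234,238,242)])
```

```text
[0.56556173 0.2231176  0.02925969] -2.734232753269911e-05
186 [[0.544, 0.2138, 0.0281], [0.5421, 0.2236, 0.0283], [0.5427, 0.2196, 0.0289]]
192 [[0.5439, 0.2142, 0.0428], [0.5423, 0.2232, 0.0422], [0.5428, 0.2195, 0.0429]]
198 [[0.5463, 0.2147, 0.0472], [0.5448, 0.2236, 0.0466], [0.5456, 0.2201, 0.0461]]
204 [[0.5499, 0.2154, 0.0473], [0.5484, 0.2243, 0.0468], [0.5489, 0.2207, 0.0474]]
210 [[0.5658, 0.2174, 0.0135], [0.5634, 0.2282, 0.0144], [0.5642, 0.2238, 0.0146]]
216 [[0.5703, 0.2183, 0.0137], [0.5681, 0.2291, 0.0142], [0.5692, 0.2248, 0.0136]]
222 [[0.5542, 0.2166, 0.0648], [0.5528, 0.2246, 0.0645], [0.5534, 0.2214, 0.0645]]
228 [[0.5541, 0.2168, 0.073], [0.5531, 0.2245, 0.0721], [0.5534, 0.2214, 0.0727]]
234 [[0.554, 0.217, 0.0804], [0.5531, 0.2242, 0.0795], [0.5531, 0.2212, 0.0807]]
240 [[0.5546, 0.2172, 0.0857], [0.5529, 0.224, 0.0866], [0.5533, 0.2212, 0.0868]]
246 [[0.554, 0.2173, 0.0928], [0.5528, 0.2238, 0.0928], [0.5534, 0.2212, 0.0926]]
252 [[0.5545, 0.2175, 0.0974], [0.5531, 0.2237, 0.0978], [0.5533, 0.2212, 0.0983]]
258 [[0.5531, 0.2174, 0.1048], [0.5522, 0.2234, 0.10
[... 622 characters left out ...]
0.551, 0.249, 0.111]), ([86, 82, 80], [0.556, 0.226, 0.075])]
240 [([19, 20, 21], [0.547, 0.27, 0.137]), ([22, 21, 24], [0.55, 0.25, 0.106]), ([196, 186, 168], [0.556, 0.226, 0.067])]
242 [([146, 138, 123], [0.587, 0.216, 0.015]), ([138, 130, 116], [0.58, 0.208, 0.011]), ([218, 208, 187], [0.571, 0.204, 0.013])]
244 [([166, 156, 139], [0.585, 0.22, 0.013]), ([166, 157, 140], [0.576, 0.215, 0.014]), ([230, 222, 200], [0.567, 0.21, 0.015])]
246 [([166, 156, 139], [0.58, 0.227, 0.018]), ([165, 157, 139], [0.573, 0.219, 0.013]), ([251, 248, 241], [0.564, 0.214, 0.014])]
248 [([166, 157, 140], [0.578, 0.23, 0.015]), ([165, 156, 138], [0.571, 0.223, 0.011]), ([60, 78, 118], [0.551, 0.234, 0.046])]
```

The depth readings from both cameras put the real fingertips at z≈0.062, although the state reports a TCP height of 0.029. The fingers are therefore about 33 mm higher than reported and passed over the lip without touching it. I'll back off and go lower, then check with depth.

>>> play_rows(targets=[{"grip": 255, "linear": [-2, -0.4, 0.3], "delta_rot": [0, 0, 0]}, {"grip": 255, "linear": [-4, -0.8, 0.3], "delta_rot": [0, 0, 0]}, {"grip": 255, "linear": [-5.5, -1.08, 0.3], "delta_rot": [0, 0, 0]}, {"grip": 255, "linear": [-5.5, -1.08, 0.3], "delta_rot": [0, 0, 0]}, {"grip": 255, "linear": [-5.5, -1.08, -1], "delta_rot": [0, 0, 0]}, {"grip": 255, "linear": [-5.5, -1.08, -2], "delta_rot": [0, 0, 0]}, {"grip": 255, "linear": [-5.5, -1.08, -2], "delta_rot": [0, 0, 0]}])

```text
time: 9.4
ee_pos: [0.5098, 0.2119, 0.0067]
tcp_rot: [-179.9, -0.1, -169.3]
wrist_force: [0.2, -0.5, -0.5]
opening: -0.0
grasp_force: 0.0
```

```bash
cat > tip.py <<'E'
from h import *
o=bot.get_obs(); print(o['time'],o['ee_pos'].round(4),o['wrist_force'].round(1))
p=bot.camera('wrist')
for r in range(204,246,3): print(r,world(p,[(248,r),(263,r)]).round(4).tolist())
E
python3 tip.py
```

```text
9.4 [0.5098 0.2119 0.0067] [ 0.2 -0.5 -0.5]
204 [[0.4997, 0.2047, 0.0081], [0.4977, 0.2144, 0.0087]]
207 [[0.5016, 0.2051, 0.0087], [0.4995, 0.2148, 0.0094]]
210 [[0.5037, 0.2055, 0.0084], [0.5017, 0.2152, 0.009]]
213 [[0.5058, 0.2058, 0.0085], [0.5033, 0.2155, 0.0104]]
216 [[0.5077, 0.2062, 0.0089], [0.5059, 0.2161, 0.0088]]
219 [[0.5098, 0.2066, 0.009], [0.5078, 0.2164, 0.0095]]
222 [[0.4986, 0.2054, 0.0421], [0.497, 0.2134, 0.0423]]
225 [[0.4981, 0.2054, 0.0474], [0.497, 0.2132, 0.0466]]
228 [[0.4987, 0.2056, 0.0499], [0.4965, 0.213, 0.0517]]
231 [[0.4985, 0.2057, 0.0542], [0.4967, 0.213, 0.0551]]
234 [[0.4981, 0.2057, 0.0584], [0.497, 0.2129, 0.0579]]
237 [[0.4985, 0.2059, 0.0609], [0.4972, 0.2129, 0.0609]]
240 [[0.4986, 0.206, 0.0639], [0.4979, 0.213, 0.0626]]
243 [[0.4984, 0.206, 0.0673], [0.4975, 0.2128, 0.0666]]
```

Tip offset confirmed at 34 mm. I'll lower to a true 27 mm and push.

>>> play_rows(targets=[{"grip": 255, "linear": [0, 0, -1.4], "delta_rot": [0, 0, 0]}, {"grip": 255, "linear": [0, 0, -1.4], "delta_rot": [0, 0, 0]}, {"grip": 255, "linear": [1, 0.2, -1.4], "delta_rot": [0, 0, 0]}, {"grip": 255, "linear": [1.8, 0.36, -1.4], "delta_rot": [0, 0, 0]}, {"grip": 255, "linear": [2.3, 0.46, -1.4], "delta_rot": [0, 0, 0]}, {"grip": 255, "linear": [2.7, 0.53, -1.4], "delta_rot": [0, 0, 0]}, {"grip": 255, "linear": [3.1, 0.61, -1.4], "delta_rot": [0, 0, 0]}])

```text
time: 10.15
ee_pos: [0.5418, 0.2185, -0.0046]
tcp_rot: [-180.0, 0.0, -169.3]
wrist_force: [-2.7, 0.4, 1.3]
opening: 0.0
grasp_force: 1.1
```

>>> play_rows(targets=[{"grip": 255, "linear": [0.4, 0.08, 0], "delta_rot": [0, 0, 0]}, {"grip": 255, "linear": [0.8, 0.16, 0], "delta_rot": [0, 0, 0]}, {"grip": 255, "linear": [1.2, 0.24, 0], "delta_rot": [0, 0, 0]}, {"grip": 255, "linear": [1.4, 0.28, 0], "delta_rot": [0, 0, 0]}, {"grip": 255, "linear": [1.6, 0.32, 0], "delta_rot": [0, 0, 0]}])

```text
time: 10.65
ee_pos: [0.5577, 0.2217, -0.0047]
tcp_rot: [-180.0, 0.1, -169.3]
wrist_force: [-1.8, -1.3, 1.3]
opening: -0.0002
grasp_force: 1.1
```

>>> play_rows(targets=[{"grip": 255, "linear": [0.2, 0.04, 0], "delta_rot": [0, 0, 0]}, {"grip": 255, "linear": [0.3, 0.06, 0], "delta_rot": [0, 0, 0]}])

```text
time: 10.85
ee_pos: [0.5607, 0.2222, -0.0047]
tcp_rot: [-180.0, 0.1, -169.3]
wrist_force: [-2.3, -0.6, 1.4]
opening: -0.0001
grasp_force: 1.0
```

Contact at about 2 N and the tray is sliding. I'll go on in small steps until the force rises.

>>> play_rows(targets=[{"grip": 255, "linear": [0.15, 0.03, 0], "delta_rot": [0, 0, 0]}, {"grip": 255, "linear": [0.3, 0.06, 0], "delta_rot": [0, 0, 0]}])

```text
time: 11.05
ee_pos: [0.5636, 0.2228, -0.0047]
tcp_rot: [-180.0, 0.1, -169.3]
wrist_force: [-2.0, -0.2, 1.3]
opening: -0.0001
grasp_force: 1.0
```

>>> play_rows(targets=[{"grip": 255, "linear": [0.1, 0.02, 0], "delta_rot": [0, 0, 0]}, {"grip": 255, "linear": [0.2, 0.04, 0], "delta_rot": [0, 0, 0]}])

```text
time: 11.25
ee_pos: [0.564, 0.2229, -0.0047]
tcp_rot: [-180.0, -0.1, -169.2]
wrist_force: [-13.6, -2.5, 8.8]
opening: -0.0001
grasp_force: 7.1
```

The force rose to 14 N, so the tray is at its stop. Retreating.

>>> play_rows(targets=[{"grip": 255, "linear": [-1, -0.2, 0], "delta_rot": [0, 0, 0]}, {"grip": 255, "linear": [-3, -0.6, 0], "delta_rot": [0, 0, 0]}, {"grip": 255, "linear": [-4, -0.8, 3], "delta_rot": [0, 0, 0]}, {"grip": 255, "linear": [-4, -0.8, 7], "delta_rot": [0, 0, 0]}, {"grip": 255, "linear": [-4, -0.8, 11], "delta_rot": [0, 0, 0]}, {"grip": 255, "linear": [-4, -4, 13], "delta_rot": [0, 0, 0]}, {"grip": 255, "linear": [-4, -8, 13], "delta_rot": [0, 0, -0.05]}, {"grip": 255, "linear": [-4, -12, 13], "delta_rot": [0, 0, -0.1]}, {"grip": 255, "linear": [-4, -16, 13], "delta_rot": [0, 0, -0.15]}, {"grip": 255, "linear": [-4, -20, 13], "delta_rot": [0, 0, -0.21]}])

```text
time: 12.25
ee_pos: [0.5255, 0.0218, 0.1255]
tcp_rot: [-180.0, 0.1, 178.6]
wrist_force: [1.3, 0.2, -0.7]
opening: 0.0
grasp_force: 0.0
```

>>> play_rows(targets=[{"grip": 255, "linear": [0, -4, 0], "delta_rot": [0, 0, 0]}, {"grip": 255, "linear": [0.5, -8, 0], "delta_rot": [0, 0, 0]}, {"grip": 255, "linear": [1.5, -12, 0], "delta_rot": [0, 0, -0.02]}, {"grip": 255, "linear": [3, -16, 0], "delta_rot": [0, 0, -0.026]}, {"grip": 255, "linear": [5.3, -17.2, 0], "delta_rot": [0, 0, -0.026]}, {"grip": 255, "linear": [5.3, -17.2, 0], "delta_rot": [0, 0, -0.026]}, {"grip": 255, "linear": [5.3, -17.2, 0], "delta_rot": [0, 0, -0.026]}])

```text
time: 12.95
ee_pos: [0.5783, -0.1489, 0.1249]
tcp_rot: [-180.0, 0.0, 177.2]
wrist_force: [-0.3, 0.2, 0.6]
opening: 0.0
grasp_force: 0.0
```

```bash
cat > m.py <<'E'
from h import *
o=bot.get_obs(); print(o['time'],o['ee_pos'].round(4),o['tcp_rot'].round(1),o['q'].round(1))
def lip(p,n,c):
    hsv=cv2.cvtColor(p['color'],cv2.COLOR_RGB2HSV).astype(int); h=hsv[...,0]
    m=((h<8)|(h>172) if n=='red' else abs(h-112)<12)&(hsv[...,1]>130)&(hsv[...,2]>50)
    vv,uu=np.where(m); W=world(p,np.c_[uu,vv]); T=W[(W[:,2]>.041)&(W[:,2]<.052)&(np.hypot(W[:,0]-c[0],W[:,1]-c[1])<.08)]
    if len(T)>4:
        r=cv2.minAreaRect((T[:,:2]*1000).astype(np.float32)); print(n,'lip',len(T),np.round(r[0],1),np.round(r[1],1),round(r[2],1))
p=bot.camera('wrist'); save(p,f"w{o['time']:.0f}"); lip(p,'red',(.52,-.148))
for a in bot.pinpoint(p,'red_lip_top')[:1]: print('pin',a['conf'],world(p,a['pixel'],.046))
p=bot.camera('scene'); save(p,f"s{o['time']:.0f}"); lip(p,'blue',(.56,.222)); lip(p,'red',(.52,-.148))
E
python3 m.py
```

```text
12.95 [ 0.5783 -0.1489  0.1249] [-180.     0.   177.2] [-14.4  10.6   7.8  87.2  -0.  -11.6]
red lip 653 [ 551.7 -148.8] [73.7  7.9] 87.0
pin 0.72 [[ 0.54997311 -0.14994755  0.046     ]]
blue lip 94 [579.7 225.4] [ 7.8 77.9] 11.9
red lip 56 [ 554.9 -146.6] [74.7  8.2] 88.0
```

Blue is home: its lip moved 30 mm to (0.5797, 0.2254). The fingers are above the red pocket, about 25 mm behind the lip, so I'll descend in stages.

>>> play_rows(targets=[{"grip": 255, "linear": [0, 0, -2], "delta_rot": [0, 0, 0]}, {"grip": 255, "linear": [0, 0, -4.5], "delta_rot": [0, 0, 0]}, {"grip": 255, "linear": [0, 0, -7], "delta_rot": [0, 0, 0]}, {"grip": 255, "linear": [0, 0, -9], "delta_rot": [0, 0, 0]}, {"grip": 255, "linear": [0, 0, -10], "delta_rot": [0, 0, 0]}, {"grip": 255, "linear": [0, 0, -10], "delta_rot": [0, 0, 0]}])

```text
time: 13.7
ee_pos: [0.5776, -0.148, 0.0244]
tcp_rot: [-180.0, -0.0, 177.3]
wrist_force: [-0.2, 0.3, -0.1]
opening: -0.0
grasp_force: 0.0
```

```bash
python3 tip.py; python3 m.py
```

```text
13.7 [ 0.5776 -0.148   0.0244] [-0.2  0.3 -0.1]
204 [[0.5703, -0.1534, 0.0135], [0.5706, -0.1428, 0.0143]]
207 [[0.5726, -0.1535, 0.0134], [0.5729, -0.1429, 0.0139]]
210 [[0.5746, -0.1536, 0.014], [0.5752, -0.1429, 0.0138]]
213 [[0.5769, -0.1538, 0.014], [0.5776, -0.143, 0.0136]]
216 [[0.5788, -0.1538, 0.015], [0.5797, -0.1431, 0.0139]]
219 [[0.5813, -0.154, 0.0144], [0.5819, -0.1432, 0.0144]]
222 [[0.5652, -0.152, 0.0599], [0.5656, -0.1439, 0.0599]]
225 [[0.565, -0.1519, 0.0644], [0.5656, -0.144, 0.064]]
228 [[0.5652, -0.1518, 0.068], [0.5654, -0.1441, 0.0685]]
231 [[0.5652, -0.1517, 0.0718], [0.5657, -0.1442, 0.0714]]
234 [[0.5651, -0.1516, 0.0755], [0.5652, -0.1443, 0.0762]]
237 [[0.5654, -0.1516, 0.0782], [0.5659, -0.1444, 0.078]]
240 [[0.565, -0.1514, 0.0823], [0.5653, -0.1445, 0.0825]]
243 [[0.5655, -0.1514, 0.0845], [0.5653, -0.1446, 0.0855]]
13.75 [ 0.5784 -0.1483  0.0257] [-1.800e+02  1.000e-01  1.773e+02] [-14.4  11.5  -2.1  76.4  -0.  -11.6]
red lip 1584 [ 551.7 -148.8] [75.3  8.1] 87.0
pin 0.89 [[ 0.55344385 -0.15009061  0.046     ]]
blue lip 97 [579.6 225.7] [ 8.3 78.7] 11.2
red lip 58 [ 554.7 -148.7] [77.5  8.6] 88.0
```

>>> play_rows(targets=[{"grip": 255, "linear": [0, 0, -1.5], "delta_rot": [0, 0, 0]}, {"grip": 255, "linear": [0, 0, -2.8], "delta_rot": [0, 0, 0]}, {"grip": 255, "linear": [0, 0, -2.8], "delta_rot": [0, 0, 0]}, {"grip": 255, "linear": [-0.5, 0.02, -2.8], "delta_rot": [0, 0, 0]}, {"grip": 255, "linear": [-1, 0.05, -2.8], "delta_rot": [0, 0, 0]}, {"grip": 255, "linear": [-1.5, 0.07, -2.8], "delta_rot": [0, 0, 0]}, {"grip": 255, "linear": [-2, 0.09, -2.8], "delta_rot": [0, 0, 0]}])

```text
time: 14.6
ee_pos: [0.5585, -0.1479, -0.0022]
tcp_rot: [-180.0, 0.1, 177.2]
wrist_force: [2.4, 0.9, -0.6]
opening: -0.0004
grasp_force: 1.1
```

>>> play_rows(targets=[{"grip": 255, "linear": [-0.5, 0.02, 0], "delta_rot": [0, 0, 0]}, {"grip": 255, "linear": [-1, 0.05, 0], "delta_rot": [0, 0, 0]}, {"grip": 255, "linear": [-1.6, 0.08, 0], "delta_rot": [0, 0, 0]}, {"grip": 255, "linear": [-2.2, 0.1, 0], "delta_rot": [0, 0, 0]}, {"grip": 255, "linear": [-2.8, 0.13, 0], "delta_rot": [0, 0, 0]}, {"grip": 255, "linear": [-3.4, 0.16, 0], "delta_rot": [0, 0, 0]}, {"grip": 255, "linear": [-4, 0.19, 0], "delta_rot": [0, 0, 0]}])

```text
time: 15.3
ee_pos: [0.5181, -0.146, -0.0026]
tcp_rot: [-180.0, 0.1, 177.2]
wrist_force: [3.0, 0.1, 2.3]
opening: 0.0001
grasp_force: 1.2
```

>>> play_rows(targets=[{"grip": 255, "linear": [-0.5, 0.02, 0], "delta_rot": [0, 0, 0]}, {"grip": 255, "linear": [-1, 0.05, 0], "delta_rot": [0, 0, 0]}, {"grip": 255, "linear": [-1.5, 0.07, 0], "delta_rot": [0, 0, 0]}, {"grip": 255, "linear": [-2, 0.1, 0], "delta_rot": [0, 0, 0]}, {"grip": 255, "linear": [-2.4, 0.12, 0], "delta_rot": [0, 0, 0]}])

```text
time: 15.8
ee_pos: [0.4941, -0.1448, -0.0027]
tcp_rot: [-180.0, 0.1, 177.2]
wrist_force: [2.8, -1.1, 0.8]
opening: 0.0
grasp_force: 1.1
```

The tray is following. A few small steps more to the stop.

>>> play_rows(targets=[{"grip": 255, "linear": [-0.2, 0.01, 0], "delta_rot": [0, 0, 0]}, {"grip": 255, "linear": [-0.4, 0.02, 0], "delta_rot": [0, 0, 0]}])

```text
time: 16.0
ee_pos: [0.4904, -0.1446, -0.0027]
tcp_rot: [-180.0, 0.1, 177.2]
wrist_force: [3.3, -1.7, 0.5]
opening: 0.0003
grasp_force: 1.1
```

>>> play_rows(targets=[{"grip": 255, "linear": [-0.15, 0.01, 0], "delta_rot": [0, 0, 0]}, {"grip": 255, "linear": [-0.3, 0.02, 0], "delta_rot": [0, 0, 0]}])

```text
time: 16.2
ee_pos: [0.4889, -0.1446, -0.0026]
tcp_rot: [-180.0, 0.2, 177.2]
wrist_force: [14.4, -1.0, -7.0]
opening: -0.0001
grasp_force: 7.3
```

Force rose at the expected place, with the lip at about x = 0.474. I'll ease off the lip, lift clear and check.

>>> play_rows(targets=[{"grip": 255, "linear": [0.5, -0.02, 0], "delta_rot": [0, 0, 0]}, {"grip": 255, "linear": [1, -0.05, 0], "delta_rot": [0, 0, 0]}, {"grip": 255, "linear": [1, -0.05, 2], "delta_rot": [0, 0, 0]}, {"grip": 255, "linear": [1, -0.05, 5], "delta_rot": [0, 0, 0]}, {"grip": 255, "linear": [1, -0.05, 9], "delta_rot": [0, 0, 0]}, {"grip": 255, "linear": [1, -0.05, 14], "delta_rot": [0, 0, 0]}, {"grip": 255, "linear": [1, -0.05, 16], "delta_rot": [0, 0, 0]}, {"grip": 255, "linear": [1, -0.05, 16], "delta_rot": [0, 0, 0]}, {"grip": 255, "linear": [1, -0.05, 16], "delta_rot": [0, 0, 0]}])

```text
time: 17.1
ee_pos: [0.4976, -0.1448, 0.1568]
tcp_rot: [-180.0, 0.0, 177.2]
wrist_force: [-1.1, 0.0, -0.5]
opening: 0.0
grasp_force: 0.0
```

```bash
python3 m.py
python3 - <<'E'
import cv2,glob
print(glob.glob('pics/s1*'))
cv2.imwrite('pics/fin.png',cv2.imread('pics/s17.png')[90:370,130:420])
E
```

```text
17.1 [ 0.4976 -0.1448  0.1568] [-180.     0.   177.2] [-16.2  -0.1  -0.1  90.   -0.  -13.4]
red lip 121 [ 473.4 -121.4] [25.3  8.1] 86.4
pin 0.78 [[ 0.47545681 -0.14517992  0.046     ]]
blue lip 94 [579.9 225.9] [ 7.4 77. ] 10.8
red lip 59 [ 476. -144.] [78.6  8.3] 86.9
['pics/s13.png', 'pics/s17.png', 'pics/s14.png']
```

View pics/fin.png

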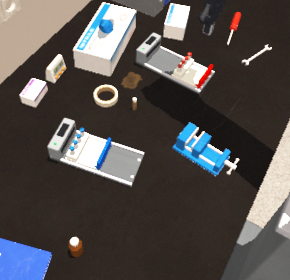

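The picture shows the blue tray home (lip near (103,153)), the red tray drawn out (lip near (205,75)), and the loose things in their places.

```bash
python3 -c "
from workcell import bot
print(bot.job_done())"
```

```text
the job is handed in; nothing more can be done
None
```

The blue tray is home against its reader, the red tray is drawn out to its stop (about 79 mm by camera), and the job is handed in; no verdict was returned.

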